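# Turn the day board to painting

### The arm

A 6-joint arm with a two-finger parallel gripper is mounted at the origin on the work surface. World frame = base frame: x ahead of the robot, y to its left, z up, the work surface at z = 0. Lengths are in m, angles in rad, forces in N, time in s.
With the tool pointing down it reaches from about 0.35 to 0.85 m from the base axis. Payload 8.1 kg.
Tool frame: the origin (TCP) lies between the finger pads; the fingertips stand 14 mm ahead of it and the grasp point (between the pads) lies 5 mm behind it; z points along the fingers, y is the line along which they close (so a half turn about z gives the same grasp; the last joint's range is limited). The gripper opens to 93 mm and grips with 3 to 60 N. Pads are 15 mm wide; open, the fingers measure 128 mm over their backs; the gripper's body (75 mm by 188 mm) begins 65 mm behind the grasp point.
Start: joints at [1.017, 0.13, 1.488, -0, 1.523, -0.085], TCP at [0.271, 0.535, 0.233] pointing down, gripper open.
Joint ranges: [-2.96, 2.96], [-0.89, 2.26], [0.02, 2.5], [-1.34, 4.48], [0, 2.73], [-2.66, 2.66]. Speed limits (rad/s): [2.39, 2.39, 2.79, 3.14, 3.14, 3.14].

### API

Orientations are given as a rotation vector (axis times angle).
In Python, from station import read_state, capture, hand_in gives the robot as it stands. The module is installed in compiled form; this text tells all that it offers.
- The arm moves only by the tool arm_command, never from a script. Its argument "moves" is a list of rows, each a list of 7 numbers: the turn, a rotation vector about the tool's x, y, z as a fraction of full scale, then the shift along the tool's x, y, z as a fraction of full scale, then the opening, from 0 (shut) to 1 (fully open). A call has 1 to 12 rows; each row shifts and turns the commanded pose from where the row before left it, along the tool's axes as they then stand; what a row does not reach is not made up. Full scale, the value 1, is 25 cm for a shift and pi rad for a turn. A row lasts 1/8 s, in which the tool goes at most 62.5 mm and 10.7 degrees, less where a joint would pass 70% of its speed; a pose out of reach is approached as far as the arm can. A call with a number of a shift or a turn outside -1 to 1 is refused whole. A call with a gripper value outside its range is refused whole. The fingers move at their own pace and stop on an object; "force" is the grip in N (left out, the last holds). Time passes only in rows, so rows that do not move let the fingers close. It gives the time, the measured TCP pose, the force, the opening and the grip force at its end, in the units of the state.
- read_state(): the state, without advancing time (a new reading comes with each control period).
- capture(name): name is "scene" or "top" or "wrist"; returns a dict with "pixels" (420x560x3 uint8, blue, green, red), "vfov" (degrees; the focal length in pixels is half the picture's height over the tangent of half this angle, whatever the lens; pixels are square), "cx", "cy" (the principal point, pixels), "eye" and "orientation" of the camera in the world; the wrist camera has in their place "tool_from_camera" (4x4, takes a point from camera to tool coordinates, whose origin is the TCP and whose axes are the flange's). Camera axes: x right, y down, z forward; pixel columns grow to the right and rows downward; lengths in m; the calibration is good to about 2 mm. A picture is of the moment at which its call begins: read the wrist's pose just before it. There is no depth.
- hand_in(): hands the job in; it is judged then, once.
The state is a dict: "time": time; "q": joint angles; "joint_velocities": joint speeds; "tau": joint torques, N m; "tool_pos": TCP position; "orientation": TCP orientation; "wrist_force": force on the tool from outside, world axes, zero at the start; "moment": the same for the moment, N m; "gripper_width": finger opening in m; "gripper_force": force on a finger pad.
Only numpy, scipy, OpenCV 4.12 (cv2) and the standard library are available. Lean on these libraries where they do the work, as an engineer would, in place of code of your own. Each camera call takes 0.05 s, during which the arm holds its last target. There are 200 camera calls.

### The job

It is painting time: with a fingertip, gently push the wooden arrow on the round day board round until it points at the middle of the token with the paintbrush, and leave it there. Someone left a paint pot on the board in the arrow's way, so go round the way that is clear. Do not pinch the arrow or pick anything up, and leave the tokens, the pot and the small flat counter where they are.

Things in the scene. Friction and masses are not known exactly. Their poses are not given: they have to be found in the camera images.
- board: round plywood day board, 450 mm across, 18 mm thick, fixed flat on the 3 mm cutting mat. Origin at the centre of its underside, on the arrow's pivot axis; its top is 18 mm higher. Five tokens lie near its edge, centred about 180 mm from the pivot at 60 degree spacing; the sixth place, on the board's own -x side, is empty
- arrow (a joint): angle of the arrow about the upright pivot, in rad, growing anticlockwise seen from above; 0 when the arrow points along the board's own -x (the empty place). It has no stops and can turn all the way round. Stiff hinge: stays where it is left; about 2 N at 65 mm from the pivot turns it slowly
- arrow_base (a point): frame of the dark-wood arrow. Point on the pivot axis at the board's top surface; x along the arrow to its point, z up. Bar 14 mm wide, z 20 to 44 mm, x -35 (blunt tail) to 100 mm; head 42 mm wide at x = 82 mm, narrowing to the point at x = 125 mm. Hub 40 mm across, z 22 to 48 mm, brass cap to 54 mm. Push it from the side, 25 to 75 mm from the pivot
- arrow_tip (a point): the arrow's point, 125 mm from the pivot and 32 mm above the board's top; same axes as the arrow (x ahead along the arrow)
- arrow_pivot (a point): point on the pivot axis, 32 mm above the board's top
- token_brush: token: loose light-wood disc 64 mm across, 12 mm thick, lying on the board, with a dark-wood motif on top: a paintbrush (thin handle, wide head; 43 mm long, 8 mm high). The one to point at; origin at the centre of the disc's underside
- token_mug: token: loose light-wood disc 64 mm across, 12 mm thick, lying on the board, with a dark-wood motif on top: a mug with a side handle, 16 mm high; origin at the centre of the disc's underside
- token_ball: token: loose light-wood disc 64 mm across, 12 mm thick, lying on the board, with a dark-wood motif on top: a ball, 23 mm high; origin at the centre of the disc's underside
- token_die: token: loose light-wood disc 64 mm across, 12 mm thick, lying on the board, with a dark-wood motif on top: a gaming die with five pips, 18 mm high; origin at the centre of the disc's underside
- token_house: token: loose light-wood disc 64 mm across, 12 mm thick, lying on the board, with a dark-wood motif on top: a flat house with pitched roof, 8 mm high; origin at the centre of the disc's underside
- paint_pot: loose white paint pot, upright, 36 mm across, 40 mm high, left on the board about 100 mm from the pivot, halfway between two tokens (about 90 degrees to one side of the empty place): the arrow cannot pass it. Origin at the centre of its underside
- counter: loose flat black plastic game counter, 24 mm across, 6 mm thick, lying on the board about 100 mm from the pivot across the pivot from the pot; the arrow passes 14 mm above it. Origin at the centre of its underside
There are look-alikes about, which are no part of the job. Leave any purple look-alike of the token_die alone.

How it is judged:
By the outcome, as a careful person would: the job done as asked, in the order asked, and still so for the second after the job is handed in, with the robot touching nothing.
It also fails if it takes over 54 s, if anything falls off the work surface, if the arm or the gripper's body presses on something with over 40 N, if the wrist force passes 120 N, or if a joint passes its speed limit or range.

## Working session

There is one attempt and no reset: what is moved stays moved. The work goes in short steps, Python scripts to look and compute and a tool call to move; the robot and the scene stay as the last step left them, time stands still between calls to the robot, and variables do not carry over. Pictures are saved under pics/ and viewed, at most 10 in all, crops included, and the job is handed in when it is done.

Besides the shell and the picture viewer there is one more tool, called after "Emit:" by a JSON object that holds its "fn" and its "kwargs", one argument or row to a line. arm_command: Moves the arm, as the interface text tells. Shift numbers are shares of 25 cm and turn numbers shares of pi rad, none past 1 either way. Its arguments: {"type":"object","properties":{"moves":{"type":"array"},"force":{"type":"number"}},"required":["moves"]}

```bash
mkdir -p pics; ls
python3 - <<'E'
from station import *
import cv2
s=read_state()
print({k:s[k] for k in('time','tool_pos','orientation','gripper_width')})
for n in('top','scene'):
    c=capture(n); cv2.imwrite(f'pics/{n}1.png',c['pixels']); print(n,{k:v for k,v in c.items() if k!='pixels'})
E
```

```text
pics
{'time': 0.0, 'tool_pos': array([0.27078441, 0.53482193, 0.23160345]), 'orientation': array([-7.29552183e-01, -3.05514092e+00,  2.68287746e-03]), 'gripper_width': 0.0929019515061731}
top {'vfov': 45.20684009892183, 'cx': 269.69029209972376, 'cy': 202.10963893022395, 'eye': array([0.34688966, 0.1685658 , 1.20013207]), 'orientation': array([-2.033011  ,  2.18069611, -0.23674184])}
scene {'vfov': 48.68269407948237, 'cx': 285.2732627597805, 'cy': 202.86600155612285, 'eye': array([ 0.9261206 , -0.22852159,  0.96550817]), 'orientation': array([-2.50137042, -0.86925148,  0.24832368])}
```

View pics/top1.png

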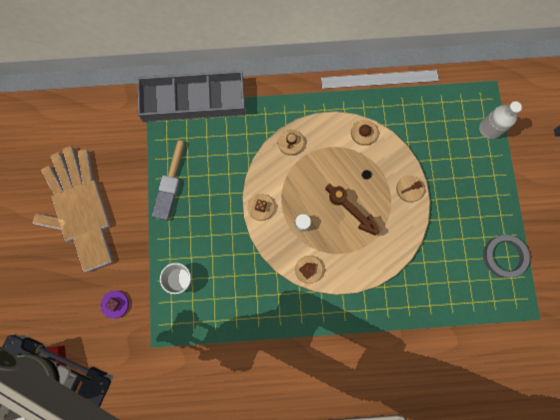

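View pics/scene1.png

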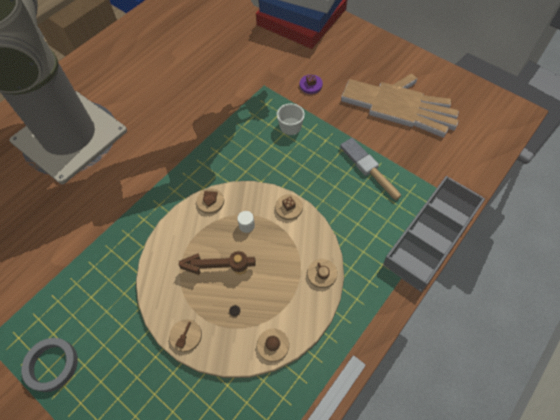

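The top view shows the arrow hub at about (339,195) with its tip at (377,232). The brush token is at (410,188), the pot at (303,222) and the counter at (366,175). The scene view agrees, with the brush at (185,335). The short way from arrow to brush is clear. Next I measure.

```bash
cat > h.py <<'E'
import numpy as np, cv2
from scipy.spatial.transform import Rotation as R
from station import *
def ray(c,u,v):
    f=210/np.tan(np.radians(c['vfov']/2))
    d=R.from_rotvec(c['orientation']).as_matrix()@np.array([(u-c['cx'])/f,(v-c['cy'])/f,1])
    return c['eye'],d
def onplane(c,u,v,z):
    e,d=ray(c,u,v); return e+d*(z-e[2])/d[2]
def tri(rs):
    A=b=0
    for e,d in rs:
        d=d/np.linalg.norm(d); P=np.eye(3)-np.outer(d,d); A=A+P; b=b+P@e
    return np.linalg.solve(A,b)
E
python3 - <<'E'
from h import *
t=capture('top'); s=capture('scene')
for n,a,z in(('hub',(339,194.5),.075),('tip',(377.5,232.5),.053),('brush',(410.5,188),.033),('die',(261,207),.033),('house',(309.5,269.5),.033),('mug',(291,141),.033),('ball',(365,131),.033),('pot',(303,222),.061),('counter',(366.5,174.5),.027)):
    print(n,onplane(t,*a,z).round(4))
for n,a,z in(('hub',(239,260.5),.075),('tip',(180,264),.053),('brush',(185.5,336),.033),('pot',(245,218),.061)): print('s',n,onplane(s,*a,z).round(4))
im=t['pixels']
cv2.imwrite('pics/topz.png',cv2.resize(im[110:290,240:440],None,fx=3.3,fy=3.3,interpolation=cv2.INTER_CUBIC))
im=s['pixels']
cv2.imwrite('pics/scz.png',cv2.resize(im[175:375,130:350],None,fx=3,fy=3,interpolation=cv2.INTER_CUBIC))
E
```

```text
hub [ 0.6032 -0.0057  0.075 ]
tip [ 0.5126 -0.0884  0.053 ]
brush [ 0.6166 -0.1837  0.033 ]
die [0.5954 0.1748 0.033 ]
house [0.4409 0.0731 0.033 ]
mug [0.7543 0.0911 0.033 ]
ball [ 0.7672 -0.0915  0.033 ]
pot [0.5476 0.0809 0.061 ]
counter [ 0.6588 -0.0842  0.027 ]
s hub [ 0.6115 -0.007   0.075 ]
s tip [ 0.511  -0.0847  0.053 ]
s brush [ 0.6197 -0.1841  0.033 ]
s pot [0.5504 0.0802 0.061 ]
```

View pics/topz.png

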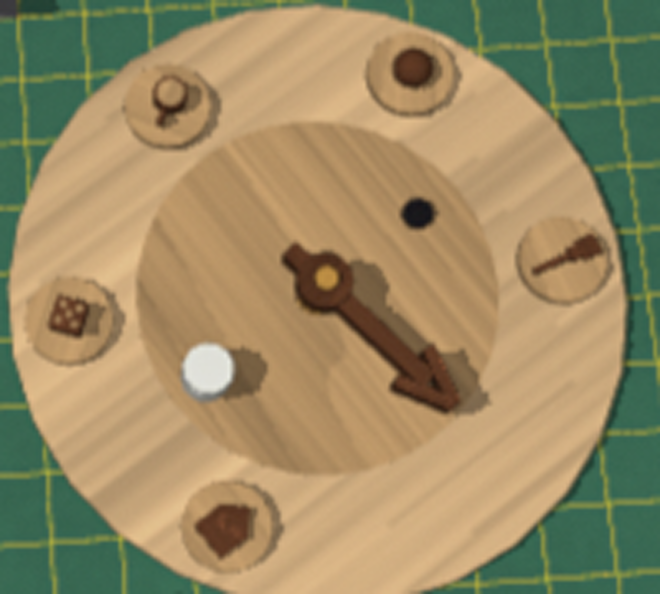

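View pics/scz.png

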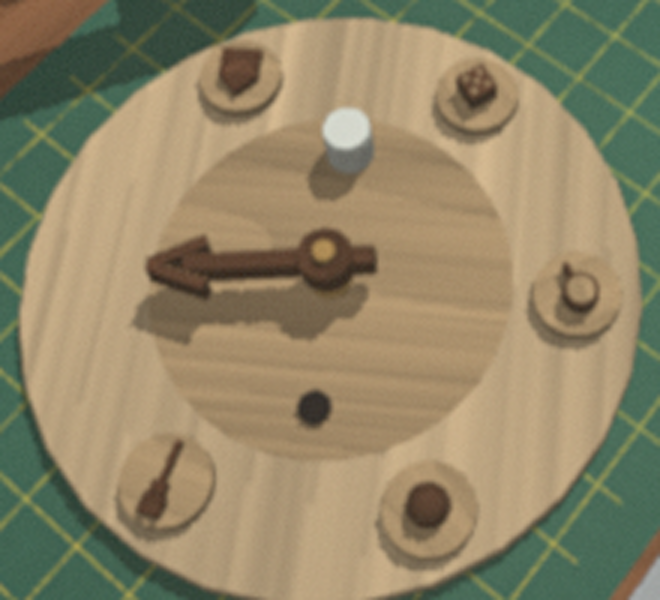

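Emit:
{"fn": "arm_command", "kwargs": {
  "moves": [
    [0,0,0,-0.163,-0.12,0,0],
    [0,0,0,-0.163,-0.12,0,0],
    [0,0,0,-0.163,-0.12,0,0],
    [0,0,0,-0.163,-0.12,0,0],
    [0,0,0,-0.163,-0.12,0,0],
    [0,0,0,-0.163,-0.12,0,0],
    [0,0,0,-0.163,-0.12,0,0],
    [0,0,0,-0.163,-0.12,0,0],
    [0,0,0,-0.163,-0.12,0,0],
    [0,0,0,-0.163,-0.12,0,0],
    [0,0,0,-0.163,-0.12,0,0],
    [0,0,0,-0.163,-0.12,0,0]
  ],
  "force": 10
}}

```text
time: 1.7
tool_pos: [0.5451, -0.0084, 0.2326]
orientation: [0.73, 3.056, 0.0]
wrist_force: [0.8, -0.6, 0.7]
gripper_width: 0.0005
gripper_force: 0.0
```

Emit:
{"fn": "arm_command", "kwargs": {
  "moves": [
    [0,0,0.0417,0,0,0,0],
    [0,0,0.0417,0,0,0,0],
    [0,0,0.0416,0,0,0,0],
    [0,0,0,0,0,0,0],
    [0,0,0,0,0,0,0]
  ]
}}

```text
time: 2.33
tool_pos: [0.5446, -0.0068, 0.2325]
orientation: [-1.307, -2.856, 0.0]
wrist_force: [-0.2, 0.0, -0.0]
gripper_width: 0.0002
gripper_force: 0.0
```

Emit:
{"fn": "arm_command", "kwargs": {
  "moves": [
    [0,0,0,0,0,0.12,0],
    [0,0,0,0,0,0.12,0],
    [0,0,0,0,0,0.12,0],
    [0,0,0,0,0,0.12,0],
    [0,0,0,0,0,0.12,0],
    [0,0,0,0,0,0.12,0],
    [0,0,0,0,0,0,0],
    [0,0,0,0,0,0,0]
  ]
}}

```text
time: 3.32
tool_pos: [0.5453, -0.0068, 0.0538]
orientation: [1.31, 2.854, 0.001]
wrist_force: [0.2, -0.4, 1.0]
gripper_width: 0.0006
gripper_force: 0.0
```

Run:
```python
from h import *
for n in('wrist','scene'):
    c=capture(n); cv2.imwrite(f'pics/{n}2.png',c['pixels'])
```

```text
(no output)
```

View pics/scene2.png

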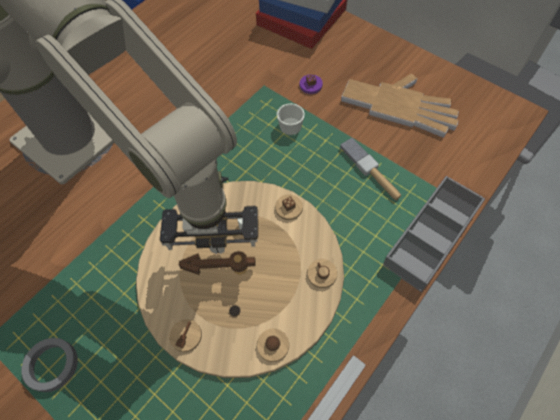

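Emit:
{"fn": "arm_command", "kwargs": {
  "moves": [
    [0,0,0,-0.02,0,0,0],
    [0,0,0,-0.02,0,0,0],
    [0,0,0,-0.02,0,0,0],
    [0,0,0,-0.016,0,0,0],
    [0,0,0,-0.01,0,0,0],
    [0,0,0,-0.01,0,0,0],
    [0,0,0,0,0,0,0]
  ]
}}

```text
time: 4.3
tool_pos: [0.5598, -0.025, 0.0524]
orientation: [-1.311, -2.854, 0.001]
wrist_force: [-2.8, 1.9, 2.8]
gripper_width: 0.0004
gripper_force: 1.8
```

Emit:
{"fn": "arm_command", "kwargs": {
  "moves": [
    [0,0,-0.0111,-0.0066,-0.002,0,0],
    [0,0,-0.0111,-0.0066,-0.002,0,0],
    [0,0,-0.0111,-0.0066,-0.002,0,0],
    [0,0,-0.0111,-0.0066,-0.002,0,0],
    [0,0,-0.0111,-0.0066,-0.002,0,0],
    [0,0,-0.0111,-0.0066,-0.002,0,0],
    [0,0,-0.0111,-0.0066,-0.002,0,0],
    [0,0,-0.0111,-0.0066,-0.002,0,0],
    [0,0,-0.0111,-0.0066,-0.002,0,0],
    [0,0,-0.0111,-0.0066,-0.002,0,0],
    [0,0,-0.0111,-0.0066,-0.002,0,0],
    [0,0,-0.0111,-0.0066,-0.002,0,0]
  ]
}}

```text
time: 5.8
tool_pos: [0.5721, -0.042, 0.0527]
orientation: [0.687, 3.066, -0.0]
wrist_force: [-2.8, 2.4, -1.1]
gripper_width: 0.0003
gripper_force: 1.8
```

Run:
```python
from h import *
s=read_state(); print(s['time'],s['tool_pos'],s['wrist_force'])
M=R.from_rotvec(s['orientation']).as_matrix(); print(np.degrees(np.arctan2(M[1,1],M[0,1])), (s['tool_pos']-[.606,-.006,0])@M)
c=capture('scene'); cv2.imwrite('pics/s3.png',cv2.resize(c['pixels'][160:380,120:360],None,fx=2.5,fy=2.5))
```

```text
5.8 [ 0.57211492 -0.04197701  0.05268515] [-2.76425855  2.44572723 -1.07996902]
64.74894844195215 [ 0.01529544 -0.04699472 -0.05268601]
```

View pics/s3.png

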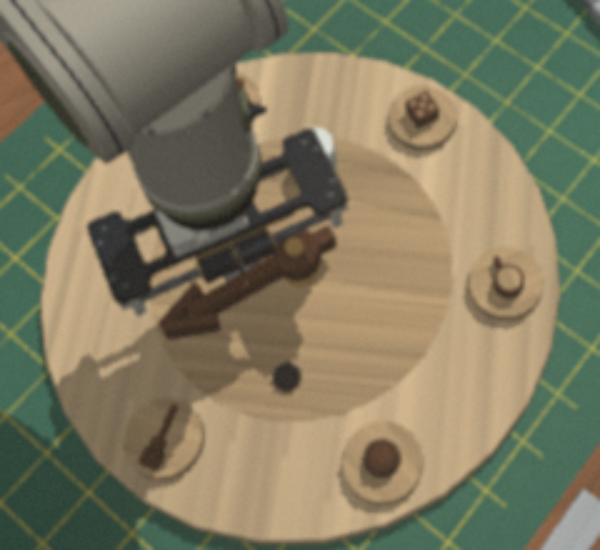

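The fingers lie flat against the arrow, which now stands at about -115°. The brush is at about -86.5°, so I keep going.

Emit:
{"fn": "arm_command", "kwargs": {
  "moves": [
    [0,0,-0.0111,-0.0066,-0.002,0,0],
    [0,0,-0.0111,-0.0066,-0.002,0,0],
    [0,0,-0.0111,-0.0066,-0.002,0,0],
    [0,0,-0.0111,-0.0066,-0.002,0,0],
    [0,0,-0.0111,-0.0066,-0.002,0,0],
    [0,0,-0.0111,-0.0066,-0.002,0,0],
    [0,0,-0.0111,-0.0066,-0.002,0,0],
    [0,0,-0.0111,-0.0066,-0.002,0,0],
    [0,0,-0.0111,-0.0066,-0.002,0,0],
    [0,0,-0.0111,-0.0066,-0.002,0,0],
    [0,0,-0.0111,-0.0066,-0.002,0,0],
    [0,0,0,0,0,0,0]
  ]
}}

```text
time: 7.35
tool_pos: [0.5882, -0.0521, 0.0527]
orientation: [0.093, 3.14, -0.0]
wrist_force: [-2.3, 2.0, -0.5]
gripper_width: 0.0006
gripper_force: 1.2
```

Run:
```python
from h import *
s=read_state(); print(s['time'],s['tool_pos'],s['wrist_force'])
M=R.from_rotvec(s['orientation']).as_matrix(); print(np.degrees(np.arctan2(M[1,1],M[0,1])), (s['tool_pos']-[.606,-.006,0])@M)
c=capture('scene'); cv2.imwrite('pics/s4.png',cv2.resize(c['pixels'][230:370,140:300],None,fx=4,fy=4,interpolation=cv2.INTER_CUBIC))
```

```text
7.35 [ 0.58815958 -0.05214177  0.05266385] [-2.27574683  1.95336771 -0.46993846]
86.62463934953996 [ 0.01507706 -0.04712267 -0.05265891]
```

View pics/s4.png

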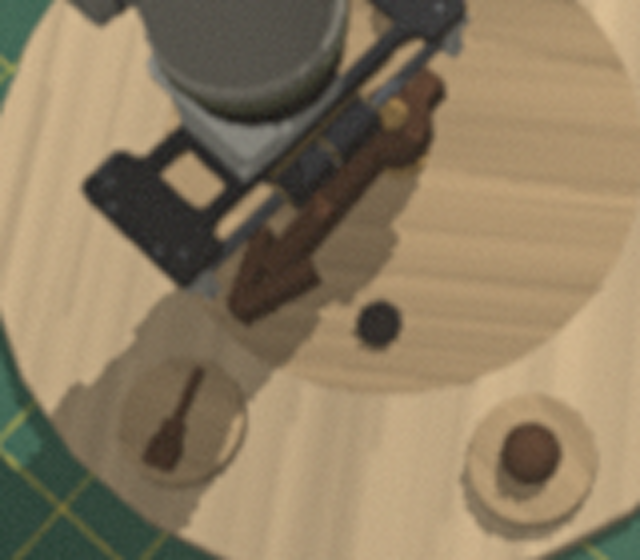

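Emit:
{"fn": "arm_command", "kwargs": {
  "moves": [
    [0,0,-0.0111,-0.0066,-0.002,0,0],
    [0,0,-0.0111,-0.0066,-0.002,0,0],
    [0,0,-0.0067,-0.004,-0.0012,0,0],
    [0,0,0,0,0,0,0],
    [0,0,0,0.03,0,0,0],
    [0,0,0,0.06,0,0,0],
    [0,0,0,0.04,0,0,0],
    [0,0,0,0,0,-0.1,0],
    [0,0,0,0,0,-0.15,0],
    [0,0,0,0,0,-0.15,0],
    [0,0,0,0,0,-0.15,0],
    [0,0,0,0,0,-0.1,0]
  ]
}}

```text
time: 8.9
tool_pos: [0.5604, -0.0548, 0.2178]
orientation: [-0.049, 3.138, -0.001]
wrist_force: [0.2, -0.3, -1.0]
gripper_width: 0.0003
gripper_force: 0.0
```

Emit:
{"fn": "arm_command", "kwargs": {
  "moves": [
    [0,0,0,0.08,0.16,0,0],
    [0,0,0,0.08,0.2,0,0],
    [0,0,0,0.08,0.2,0,0],
    [0,0,0,0.08,0.2,0,0],
    [0,0,0,0.08,0.2,0,0],
    [0,0,0,0.08,0.2,0,0],
    [0,0,0,0.08,0.2,0,0],
    [0,0,0,0,0,0,0],
    [0,0,0,0,0,0,0]
  ]
}}

```text
time: 10.02
tool_pos: [0.4093, 0.2807, 0.2153]
orientation: [-0.05, 3.14, -0.0]
wrist_force: [0.3, -0.7, 0.3]
gripper_width: 0.0002
gripper_force: 0.0
```

Run:
```python
from h import *
s=read_state(); print(s['time'],s['tool_pos'])
a=[]
for n,(y,x) in(('top',(150,310)),('scene',(235,150))):
    c=capture(n); np.save(f'{n}5.npy',c['pixels'])
    im=cv2.resize(c['pixels'][y:y+110,x:x+130],None,fx=5,fy=5,interpolation=cv2.INTER_CUBIC)
    cv2.imwrite(f'pics/{n}5.png',im)
```

```text
10.025 [0.40927239 0.28073895 0.21526021]
```

View pics/top5.png

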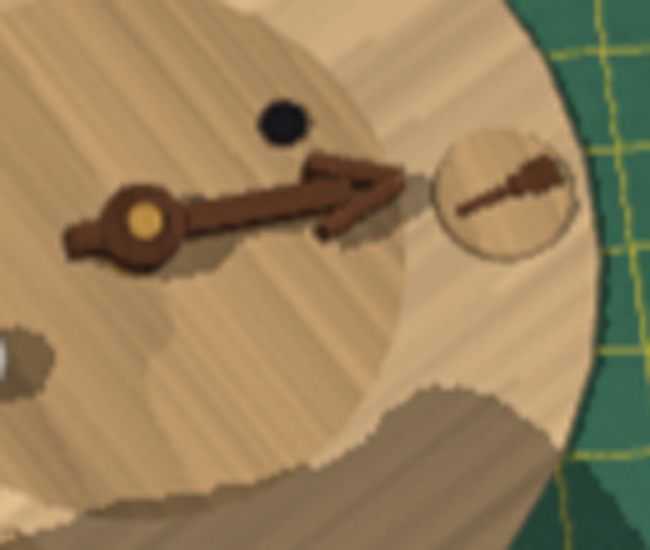

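View pics/scene5.png

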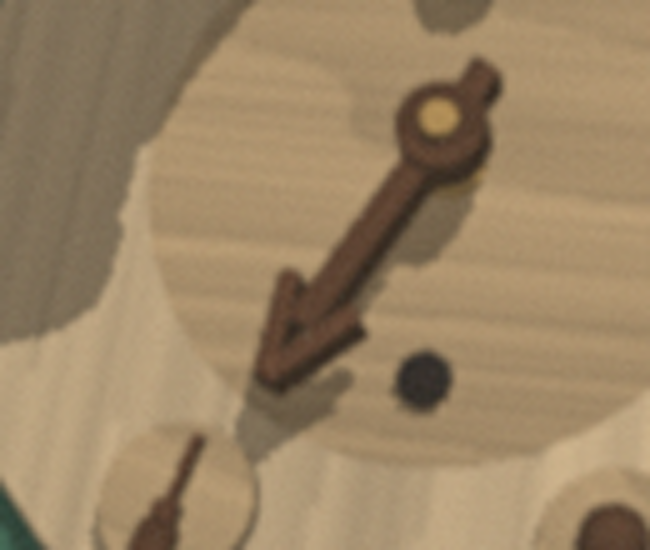

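The top crop shows the cap at (145,221), the tip at (405,180) and the token centre at (506,193). The scene crop shows the cap at (440,116) and the tip at about (265,378). The arrow is close to the brush. I measure the remaining error.

```bash
cat > m.py <<'E'
from h import *
def run(c,name,box,tok):
    im=c['pixels']; hsv=cv2.cvtColor(im,cv2.COLOR_BGR2HSV)
    g=im.astype(int); r=(g[...,2]<125)&(g[...,2]-g[...,0]>25)&(hsv[...,1]>110)
    m=np.zeros(r.shape,np.uint8); x0,y0,x1,y1=box; m[y0:y1,x0:x1]=r[y0:y1,x0:x1]
    n,l,st,ce=cv2.connectedComponentsWithStats(m); k=1+np.argmax(st[1:,4])
    p=np.argwhere(l==k)[:,::-1]; P=np.array([onplane(c,*q,.057)[:2] for q in p])
    # symmetric about its axis: bar part only, by distance from pivot, then line fit
    mm=P.mean(0)
    vx,vy,xx,yy=cv2.fitLine(P.astype(np.float32),cv2.DIST_HUBER,0,.002,.001).ravel()
    d=np.array([vx,vy]); d=d if d[1]<0 else -d
    t=(P-[xx,yy])@d
    # pivot: foot of 125/160 back from tip
    cen=np.array([xx,yy]); tip=cen+d*t.max(); tail=cen+d*t.min(); piv=tip-d*(t.max()-t.min())*125/160
    T=onplane(c,*tok,.033)[:2]
    ang=lambda v:np.degrees(np.arctan2(v[1],v[0]))
    print(name,len(p),'len',t.max()-t.min(),'dir',ang(d),'piv',piv,'tok',T,'brush dir',ang(T-piv),'from .606,-.006',ang(T-[.606,-.006]),'dist',np.hypot(*(T-piv)))
if __name__=='__main__':
    run(capture('top'),'top',(318,160,394,215),(411.2,188.5))
    run(capture('scene'),'scene',(195,240,255,320),(185.6,335.9))
    for n,z,a,b in(('cap',.075,(339,194.2),(238,258.2)),('tip',.065,(391,186),(203,309.8)),('brush',.033,(411.2,188.5),(185.6,335.9))):
        t,s=capture('top'),capture('scene')
        print(n,onplane(t,*a,z).round(4),onplane(s,*b,z).round(4),tri([ray(t,*a),ray(s,*b)]).round(4))
E
python3 m.py
```

```text
top 862 len 0.16267791697011946 dir -83.910385 piv [ 0.60264311 -0.00440156] tok [ 0.61526045 -0.18521956] brush dir -86.00841291838961 from .606,-.006 -87.0421006521696 dist 0.18125767568131113
scene 533 len 0.15671347525476176 dir -83.307945 piv [ 0.60338526 -0.00531614] tok [ 0.61968015 -0.18383116] brush dir -84.78448393558877 from .606,-.006 -85.60102915633249 dist 0.17925718670763716
cap [ 0.6039 -0.0058  0.075 ] [ 0.6065 -0.0045  0.075 ] [ 0.605 -0.005  0.073]
tip [ 0.6171 -0.1296  0.065 ] [ 0.6212 -0.1274  0.065 ] [ 0.619  -0.1287  0.0618]
brush [ 0.6153 -0.1852  0.033 ] [ 0.6197 -0.1838  0.033 ] [ 0.6172 -0.1851  0.0284]
```

The arrow is about 2.5° past the brush: it points at -83.6° and the brush lies at -86.1°. I'll nudge it back from the other side.

Emit:
{"fn": "arm_command", "kwargs": {
  "moves": [
    [0,0,-0.0117,0,0,0,0],
    [0,0,0,-0.105,-0.174,0,0],
    [0,0,0,-0.105,-0.174,0,0],
    [0,0,0,-0.105,-0.174,0,0],
    [0,0,0,-0.105,-0.174,0,0],
    [0,0,0,-0.105,-0.174,0,0],
    [0,0,0,-0.105,-0.174,0,0],
    [0,0,0,-0.105,-0.174,0,0],
    [0,0,0,-0.105,-0.174,0,0],
    [0,0,0,0,0,0,0],
    [0,0,0,0,0,0,0]
  ]
}}

```text
time: 11.9
tool_pos: [0.6421, -0.0517, 0.2147]
orientation: [0.108, -3.139, -0.001]
wrist_force: [-0.3, -0.5, -0.3]
gripper_width: 0.0007
gripper_force: 0.0
```

Emit:
{"fn": "arm_command", "kwargs": {
  "moves": [
    [0,0,0,-0.052,0,0,0],
    [0,0,0,0,0,0,0],
    [0,0,0,0,0,0.13,0],
    [0,0,0,0,0,0.13,0],
    [0,0,0,0,0,0.13,0],
    [0,0,0,0,0,0.13,0],
    [0,0,0,0,0,0.13,0],
    [0,0,0,0,0,0,0],
    [0,0,0,0,0,0,0]
  ]
}}

```text
time: 13.02
tool_pos: [0.6558, -0.0506, 0.0543]
orientation: [-0.108, 3.138, -0.0]
wrist_force: [0.6, 0.9, 0.5]
gripper_width: 0.0
gripper_force: 0.0
```

Emit:
{"fn": "arm_command", "kwargs": {
  "moves": [
    [0,0,0,0.04,0,0,0],
    [0,0,0,0.04,0,0,0],
    [0,0,0,0.02,0,0,0],
    [0,0,0,0,0,0,0],
    [0,0,0,0,0,0,0]
  ]
}}

```text
time: 13.65
tool_pos: [0.6305, -0.0527, 0.0528]
orientation: [-0.107, 3.139, -0.0]
wrist_force: [-0.3, 0.7, -0.7]
gripper_width: 0.0002
gripper_force: 0.0
```

Emit:
{"fn": "arm_command", "kwargs": {
  "moves": [
    [0,0,0,0.008,0,0,0],
    [0,0,0,0.008,0,0,0],
    [0,0,0,0.006,0,0,0],
    [0,0,0,0,0,0,0]
  ]
}}

```text
time: 14.15
tool_pos: [0.625, -0.0531, 0.0527]
orientation: [-0.107, 3.139, -0.0]
wrist_force: [1.3, 0.2, -0.9]
gripper_width: 0.0001
gripper_force: 0.7
```

Emit:
{"fn": "arm_command", "kwargs": {
  "moves": [
    [0,0,0,0.004,0,0,0],
    [0,0,0,0.004,0,0,0],
    [0,0,0,0,0,0,0]
  ]
}}

```text
time: 14.52
tool_pos: [0.6231, -0.0534, 0.0528]
orientation: [-0.107, 3.139, -0.0]
wrist_force: [3.7, -2.0, -2.8]
gripper_width: 0.0003
gripper_force: 1.7
```

```bash
python3 - <<'E'
from h import *
c=capture('scene')
im=cv2.resize(c['pixels'][235:355,150:280],None,fx=5,fy=5,interpolation=cv2.INTER_CUBIC)
cv2.imwrite('pics/s6.png',im)
E
python3 m.py
```

```text
top 210 len 0.06538095945973056 dir -92.33838 piv [0.59714929 0.01751035] tok [ 0.61526045 -0.18521956] brush dir -84.8949531556819 from .606,-.006 -87.0421006521696 dist 0.20353729480924257
scene 8 len 0.009674527252798083 dir -15.185808 piv [ 0.59330475 -0.09521966] tok [ 0.61968015 -0.18383116] brush dir -73.4242513964809 from .606,-.006 -85.60102915633249 dist 0.09245355724263207
cap [ 0.6039 -0.0058  0.075 ] [ 0.6065 -0.0045  0.075 ] [ 0.605 -0.005  0.073]
tip [ 0.6171 -0.1296  0.065 ] [ 0.6212 -0.1274  0.065 ] [ 0.619  -0.1287  0.0618]
brush [ 0.6153 -0.1852  0.033 ] [ 0.6197 -0.1838  0.033 ] [ 0.6172 -0.1851  0.0284]
```

Emit:
{"fn": "arm_command", "kwargs": {
  "moves": [
    [0,0,0,-0.04,0,0,0],
    [0,0,0,-0.08,0,0,0],
    [0,0,0,0,0,-0.13,0],
    [0,0,0,0,0,-0.15,0],
    [0,0,0,0,0,-0.15,0],
    [0,0,0,0,0,-0.15,0],
    [0,0,0,0,0,-0.07,0]
  ]
}}

```text
time: 15.85
tool_pos: [0.6538, -0.0508, 0.2177]
orientation: [-0.107, 3.137, -0.0]
wrist_force: [0.8, 0.2, -0.2]
gripper_width: 0.0003
gripper_force: 0.0
```

Emit:
{"fn": "arm_command", "kwargs": {
  "moves": [
    [0,0,0,0.12,0.174,0,0],
    [0,0,0,0.12,0.174,0,0],
    [0,0,0,0.12,0.174,0,0],
    [0,0,0,0.12,0.174,0,0],
    [0,0,0,0.12,0.174,0,0],
    [0,0,0,0.12,0.174,0,0],
    [0,0,0,0.12,0.174,0,0],
    [0,0,0,0.12,0.174,0,0],
    [0,0,0,0,0,0,0],
    [0,0,0,0,0,0,0]
  ]
}}

```text
time: 17.1
tool_pos: [0.3895, 0.2796, 0.2145]
orientation: [0.109, -3.139, 0.001]
wrist_force: [-0.2, -0.8, 0.0]
gripper_width: 0.0005
gripper_force: 0.0
```

```bash
python3 - <<'E'
from h import *
print(read_state()['tool_pos'])
ims=[]
for n,(y,x) in(('top',(150,320)),('scene',(250,165))):
    c=capture(n); ims.append(cv2.resize(c['pixels'][y:y+100,x:x+100],None,fx=4,fy=4,interpolation=cv2.INTER_CUBIC))
cv2.imwrite('pics/both7.png',np.hstack(ims))
E
python3 m.py
```

```text
[0.38945037 0.27955798 0.21447142]
top 849 len 0.16333578463559772 dir -87.327774 piv [ 0.60292522 -0.00428226] tok [ 0.61526045 -0.18521956] brush dir -86.09994883088865 from .606,-.006 -87.0421006521696 dist 0.18135727776502805
scene 533 len 0.1586824337813016 dir -86.565094 piv [ 0.60314733 -0.00499112] tok [ 0.61968015 -0.18383116] brush dir -84.71831934315271 from .606,-.006 -85.60102915633249 dist 0.1796026028159748
cap [ 0.6039 -0.0058  0.075 ] [ 0.6065 -0.0045  0.075 ] [ 0.605 -0.005  0.073]
tip [ 0.6171 -0.1296  0.065 ] [ 0.6212 -0.1274  0.065 ] [ 0.619  -0.1287  0.0618]
brush [ 0.6153 -0.1852  0.033 ] [ 0.6197 -0.1838  0.033 ] [ 0.6172 -0.1851  0.0284]
```

View pics/both7.png

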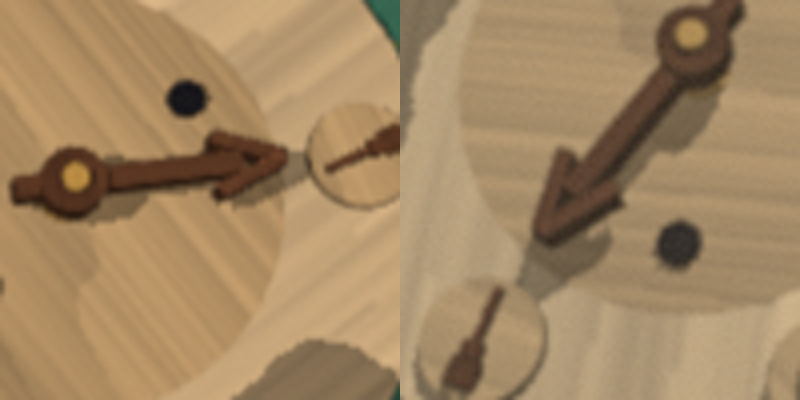

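In this pair the arrow's tip is at (287,155) in the left (top) half and at (543,238) in the right (scene) half. The arrow lines up with the token almost exactly. One finer check of both directions.

Run:
```python
from h import *
ang=lambda v:round(float(np.degrees(np.arctan2(v[1],v[0]))),2)
for n,cap0,tip,tok in(('top',(339,194.2),(391.7,188.8),(411.2,188.5)),('scene',(238,258.2),(200.8,309),(185.6,335.9))):
    c=capture(n); im=c['pixels']
    # cap centroid by brass colour, token ellipse from light-wood colour vs board edges
    x,y=map(int,cap0); w=im[y-8:y+9,x-8:x+9].astype(int); m=(w[...,2]>130)&(w[...,2]-w[...,0]>60)
    yy,xx=np.nonzero(m); cap=(x-8+xx.mean(),y-8+yy.mean())
    C,T,K=[onplane(c,*p,z)[:2] for p,z in((cap,.075),(tip,.065),(tok,.033))]
    print(n,cap,m.sum(),'arrow',ang(T-C),'brush',ang(K-C),np.hypot(*(T-C)),np.hypot(*(K-C)))
```

```text
top (np.float64(339.05882352941177), np.float64(190.25)) 68 arrow -91.28 brush -89.32 0.12358124587487847 0.1784012126035985
scene (np.float64(236.79166666666666), np.float64(257.0416666666667)) 48 arrow -83.65 brush -84.63 0.12559884180010616 0.18053319249546074
```

Run:
```python
from h import *
ang=lambda v:round(float(np.degrees(np.arctan2(v[1],v[0]))),2)
for n,cap0,tip,tok in(('top',(338.9,194.2),(391.7,188.8),(411.2,188.5)),('scene',(237.7,258.4),(200.8,309),(185.6,335.9))):
    c=capture(n); im=c['pixels']; hsv=cv2.cvtColor(im,cv2.COLOR_BGR2HSV)
    x,y=map(int,cap0); w=hsv[y-4:y+6,x-4:x+6].astype(int)
    wt=((w[...,1]>120)&(w[...,2]>125)); yy,xx=np.nonzero(wt); cap=(x-4+xx.mean(),y-4+yy.mean())
    for cp in (cap,cap0):
        C,T,K=[onplane(c,*p,z)[:2] for p,z in((cp,.075),(tip,.065),(tok,.033))]
        print(n,cp,wt.sum(),'arrow',ang(T-C),'brush',ang(K-C),np.hypot(*(T-C)).round(4))
    # token edge: circle fit of strong edges around tok
    e=cv2.Canny(cv2.GaussianBlur(im,(3,3),0),40,100); p=np.argwhere(e>0)[:,::-1]
    P=np.array([onplane(c,*q,.033)[:2] for q in p if np.hypot(*(q-np.array(tok)))<22]); k=K.copy()
    for _ in range(10):
        r=np.hypot(*(P-k).T); Q=P[abs(r-.032)<.0035]
        A=np.c_[2*Q,np.ones(len(Q))]; s=np.linalg.lstsq(A,(Q**2).sum(1),rcond=None)[0]; k=s[:2]
    print('token fit',k,np.sqrt(s[2]+k@k),len(Q),'hand',K,'brush',ang(k-C))
```

```text
top (np.float64(338.4166666666667), np.float64(193.66666666666666)) 36 arrow -87.65 brush -86.82 0.1259
top (338.9, 194.2) 36 arrow -87.03 brush -86.38 0.125
token fit [ 0.61434054 -0.18361292] 0.03293523803912079 69 hand [ 0.61526045 -0.18521956] brush -86.64
scene (np.float64(237.25), np.float64(257.79545454545456)) 44 arrow -84.47 brush -85.2 0.1247
scene (237.7, 258.4) 44 arrow -85.2 brush -85.71 0.1242
token fit [ 0.61663838 -0.18185897] 0.031968022199803235 128 hand [ 0.61968015 -0.18383116] brush -86.64
```

```bash
python3 -c "
from station import *
print(hand_in())"
```

```text
the job is handed in; nothing more can be done
None
```

The arrow now points at the middle of the paintbrush token, within about 1° by my camera measurements. I pushed it round the clear side, away from the pot, nudged it back about 3° after overshooting, and handed the job in at about 17 s; no verdict was returned.

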